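Stand the slumped games back up in the counter rack

ROBOT

A 6-joint arm with a two-finger parallel gripper is mounted at the origin on the work surface. World frame = base frame: x ahead of the robot, y to its left, z up, the work surface at z = 0. Lengths are in m, angles in rad, forces in N, time in s.
With the tool pointing down it reaches from about 0.325 to 0.875 m from the base axis. Payload 4.4 kg.
Tool frame: the origin (TCP) lies on the front face of the gripper's body, between the roots of the fingers; the fingertips stand 73 mm ahead of it and the grasp point (between the pads) lies 54 mm ahead of it (env.grip_depth is the distance from the TCP to the grasp point, in m); z points along the fingers, y is the line along which they close (so a half turn about z gives the same grasp; the last joint's range is limited). The gripper opens to 85 mm and grips with 20 to 120 N. Pads are 22 mm wide; open, the fingers measure 114 mm over their backs; the gripper's body (76 mm by 85 mm) begins 54 mm behind the grasp point. The pads swing forward as they close: fully open they stand 13 mm farther back than shut.
Start: joints at [-1.407, 0.207, 1.542, -0, 1.393, -0.15], TCP at [0.177, -0.547, 0.304] pointing down, gripper open.
Joint ranges: [-2.73, 2.73], [-0.86, 2.22], [0.23, 2.46], [-1.11, 4.25], [0.08, 2.63], [-2.82, 2.82]. Speed limits (rad/s): [2.79, 2.79, 3.14, 3.14, 3.14, 3.14].

INTERFACE

Orientations are given as a 3x3 rotation matrix whose columns are the frame's x, y, z axes.
In Python, from plant import env, imaging, order gives the robot as it stands.
- The arm moves only by the tool send_rows, never from a script. Its arguments are lists of equal length, an entry for each row: "linear": the shift along the tool's x, y, z normalised to -1 to 1, where 1 is 30 cm, a list of three; "turn": the turn, a rotation vector about the tool's x, y, z normalised to -1 to 1, where 1 is 180 degrees, a list of three; "claw": the opening, from 0 (shut) to 1 (fully open). In form: {"linear": [[x, y, z], ...], "turn": [[ax, ay, az], ...], "claw": [claw, ...]}. A call has 1 to 12 rows; each row is the pose to reach, as a shift and turn from the pose commanded when the call began, along the tool's axes at that moment, turning the shorter way round; what a row does not reach only later rows make up. A row lasts 1/10 s, in which the tool goes at most 50 mm and 8.59 degrees, less where a joint would pass 70% of its speed; a pose out of reach is approached as far as the arm can. A call with a number of a shift or a turn outside -1 to 1 is refused whole. A call with a gripper value outside its range is refused whole. The fingers move at their own pace and stop on an object; the grip force is fixed at half the most. Time passes only in rows, so rows that repeat a pose let the fingers close. It gives the time, the measured TCP pose, the force, the opening and the grip force at its end, in the units of the state.
- env.get_obs(): the state, without advancing time (a new reading comes with each control period).
- imaging.read_camera(name): name is "scene" or "top" or "wrist"; returns a dict with "pixels" (480x640x3 uint8, red, green, blue), "vfov" (degrees; the focal length in pixels is half the picture's height over the tangent of half this angle, whatever the lens; pixels are square), "cx", "cy" (the principal point, pixels), "k1" (the pictures are not rectified: a ray, as slopes to the right and down, at radius r is drawn at 1 + k1 r^2 times it, then the intrinsics apply), "R" (3x3) and "t" (3): a world point X has camera coordinates R X + t; the wrist camera has in their place "hand_eye" (4x4, takes a point from camera to tool coordinates, whose origin is the TCP and whose axes are the flange's). Camera axes: x right, y down, z forward; pixel columns grow to the right and rows downward; lengths in m; the calibration is good to about 2 mm. A picture is of the moment at which its call begins: read the wrist's pose just before it. There is no depth.
- order.job_done(): hands the job in; it is judged then, once.
The state is a dict: "time_s": time; "joint_positions": joint angles; "dq": joint speeds; "effort": joint torques, N m; "eef_pos": TCP position; "ee_rot": TCP orientation; "contact_force": force on the tool from outside, world axes, zero at the start; "ft_torque": the same for the moment, N m; "grip_width": finger opening in m; "finger_force": force on a finger pad.
Only numpy, scipy, OpenCV 4.12 (cv2) and the standard library are available. Lean on these libraries where they do the work, as an engineer would, in place of code of your own. Each camera call takes 0.05 s, during which the arm holds its last target. There are 200 camera calls.

TASK

Tidy the row of five boxed games in the wooden counter rack by pushing on the boxes with the fingers, without grasping: push the two end boxes, which have slumped outward over the rack's low end boards, back up until each stands upright on the rack floor beside the row, and push the box that sticks out at the front of the row back in line with the others. Do not pick up or carry any box, do not tip over the ones that already stand, and leave the other goods on the counter where they are.

Things in the scene. Friction and masses are not known exactly. Their poses are not given: they have to be found in the camera images.
- rack: Open-fronted wooden rack, fixed to the counter. Origin under its centre, on the counter; x to its back, y along the row, z up. Floor board 130 (x -65 to 65) by 348 mm, top 10 mm above the counter. No front board. Back board: front face at x = 53 mm, top 60 mm above the counter. End boards 10 mm thick: inner faces at y = -164 and +164 mm, tops 85 mm above the counter
- game_orange: Orange game box slumped at the rack's +y end: foot on the rack floor, outer broad face leaning on the top of the end board, 30 to 35 degrees from upright. All five boxes: 44 mm thick (own y), 105 deep (own x), 155 high (own z), 0.2 to 0.45 kg, origin at the centre of the underside. Within about 10 degrees of upright a box settles upright by itself
- game_purple: Purple game box, same size, origin and axes, slumped in the mirrored way over the end board at the rack's -y end
- game_green: Green game box, same size, origin and axes. Green, blue and red stand upright 2 mm apart in the middle of the row at rack y of about -46, 0 and 46 mm, in any order; the one in the middle sticks out to the front (rack -x) by 25 to 45 mm, the other two stand within 4 mm of the back board (touching it, a box's origin is at rack x = 0.5 mm)
- game_blue: Blue game box, same size, origin and axes; one of the middle three (see game_green)
- game_red: Red game box, same size, origin and axes; one of the middle three (see game_green)
- mug_blue: Blue ceramic mug, 80 mm across, 85 high, loose, beside the rack; origin at the centre of its underside. To be left alone
- mug_white: White ceramic mug, same size, loose, beside the rack. To be left alone
- candle: Green candle tin with steel lid, 75 mm across, 62 high, loose, behind the rack; origin under its centre. To be left alone
- jam: Jam jar with red cap, 64 mm across, 95 high, loose, behind the rack; origin under its centre. To be left alone
- lantern: Small green camp lantern, 76 mm across, 137 high with its wire bail, loose, in front of a corner of the rack; origin under its centre. To be left alone
- bug_spray: Orange spray can with yellow label, 48 mm across, 120 high, loose, in front of a corner of the rack; origin under its centre. To be left alone
There are look-alikes about, which are no part of the job. What is shaped like the game_purple but turquoise is not meant.

How it is judged:
By the outcome, as a careful person would: the job done as asked, in the order asked, and still so for the second after the job is handed in, with the robot touching nothing.
It also fails if it takes over 61 s, if anything falls off the work surface, if the arm or the gripper's body presses on something with over 40 N, if the wrist force passes 120 N, or if a joint passes its speed limit or range.

## Working session

There is one attempt and no reset: what is moved stays moved. The work goes in short steps, Python scripts to look and compute and a tool call to move; the robot and the scene stay as the last step left them, time stands still between calls to the robot, and variables do not carry over. Pictures are saved under pics/ and viewed, at most 10 in all, crops included, and the job is handed in when it is done.

Besides the shell and the picture viewer there is one more tool, called after "Emit:" as a command line: name --argument value ..., lists and objects as JSON in quotes. send_rows: Moves the arm, as the interface text tells. Its arguments: {"type":"object","properties":{"linear":{"type":"array","items":{"type":"array","items":{"type":"number"}}},"turn":{"type":"array","items":{"type":"array","items":{"type":"number"}}},"claw":{"type":"array","items":{"type":"number"}}},"required":["linear","turn","claw"]}

```bash
mkdir -p pics; ls
python3 - <<'E'
from plant import env, imaging, order
import cv2,pickle
o=env.get_obs(); print({k:o[k] for k in('time_s','eef_pos','ee_rot','grip_width')})
d={}
for n in('scene','top'):
    c=imaging.read_camera(n); d[n]=c
    cv2.imwrite(f'pics/{n}0.png',c['pixels'][:,:,::-1]); print(n,{k:v for k,v in c.items() if k!='pixels'})
pickle.dump(d,open('cams.pkl','wb'))
E
```

```text
pics
{'time_s': 0.0, 'eef_pos': array([ 0.17737163, -0.5463278 ,  0.30270907]), 'ee_rot': array([[ 9.51165141e-01,  3.08682223e-01, -3.98574629e-04],
       [ 3.08682311e-01, -9.51162471e-01,  2.27687798e-03],
       [ 3.23722528e-04, -2.28871990e-03, -9.99997328e-01]]), 'grip_width': 0.08519451504659634}
scene {'vfov': 42.26523925043344, 'cx': 312.2702988672888, 'cy': 242.783291439232, 'k1': -0.07513522893331732, 'R': array([[ 0.36467036,  0.9310464 ,  0.0129668 ],
       [ 0.55383812, -0.20568953, -0.80681792],
       [-0.74851778,  0.30140409, -0.59065786]]), 't': array([-0.2149091 , -0.29360493,  1.69541751])}
top {'vfov': 50.48230154790434, 'cx': 327.73050611929244, 'cy': 242.61450458020863, 'k1': 0.0036809680996257505, 'R': array([[ 0.02829411, -0.9994119 ,  0.01937262],
       [-0.99716036, -0.02957287, -0.06925789],
       [ 0.06979007, -0.01735802, -0.99741067]]), 't': array([-0.0186368 ,  0.55111355,  1.27939605])}
```

View pics/scene0.png

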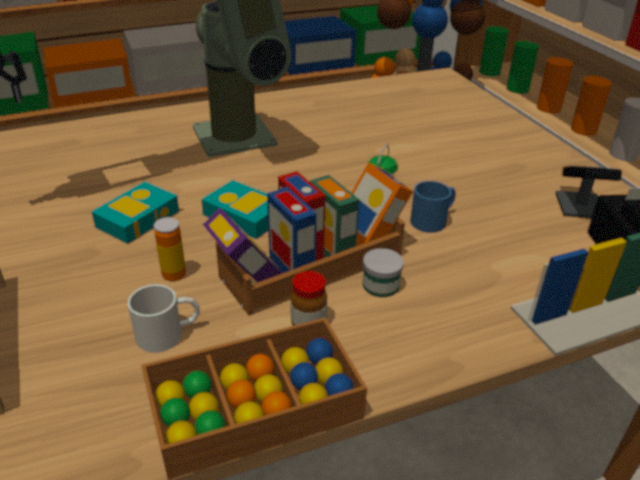

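View pics/top0.png

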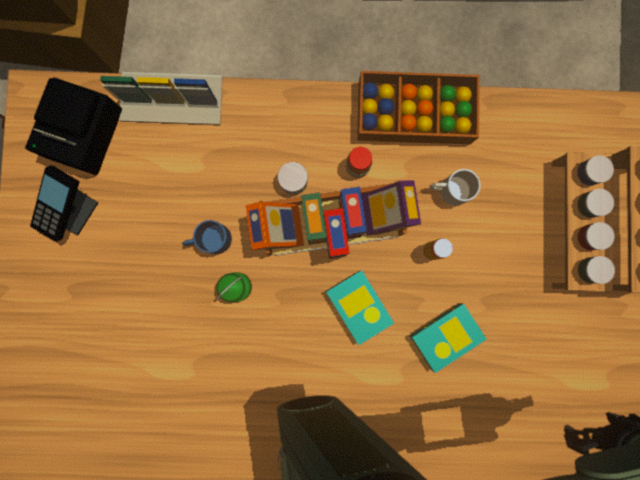

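```bash
cat > h.py <<'E'
import numpy as np,cv2,pickle
def ray(c,uv):
    f=240/np.tan(np.radians(c['vfov']/2))
    d=(np.array(uv,float)-[c['cx'],c['cy']])/f
    s=d.copy()
    for _ in range(20): s=d/(1+c['k1']*(s@s))
    R,t=c['R'],c['t']
    v=R.T@np.r_[s,1]; return -R.T@t, v/np.linalg.norm(v)
def atz(c,uv,z):
    o,v=ray(c,uv); return o+v*(z-o[2])/v[2]
def tri(c1,u1,c2,u2):
    o1,v1=ray(c1,u1);o2,v2=ray(c2,u2)
    s=np.linalg.lstsq(np.c_[v1,-v2],o2-o1,rcond=None)[0]
    a=o1+s[0]*v1;b=o2+s[1]*v2; return (a+b)/2,np.linalg.norm(a-b)
def proj(c,X):
    f=240/np.tan(np.radians(c['vfov']/2)); p=c['R']@np.array(X)+c['t']; s=p[:2]/p[2]
    return s*(1+c['k1']*(s@s))*f+[c['cx'],c['cy']]
E
python3 - <<'E'
import pickle,cv2
d=pickle.load(open('cams.pkl','rb'))
cv2.imwrite('pics/topc.png',cv2.resize(d['top']['pixels'][160:310,230:430,::-1],None,fx=4,fy=4,interpolation=2))
cv2.imwrite('pics/scc.png',cv2.resize(d['scene']['pixels'][160:310,200:410,::-1],None,fx=3.8,fy=3.8,interpolation=2))
E
```

```text
(no output)
```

View pics/topc.png

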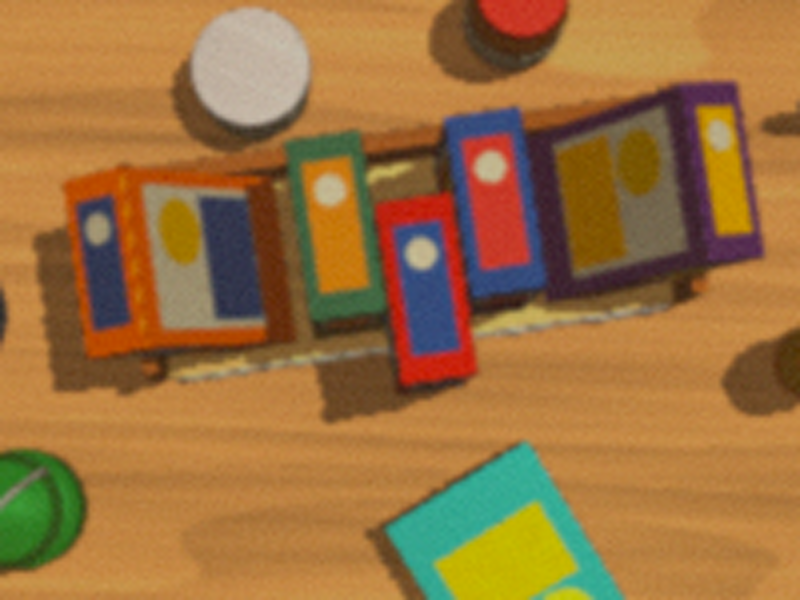

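View pics/scc.png

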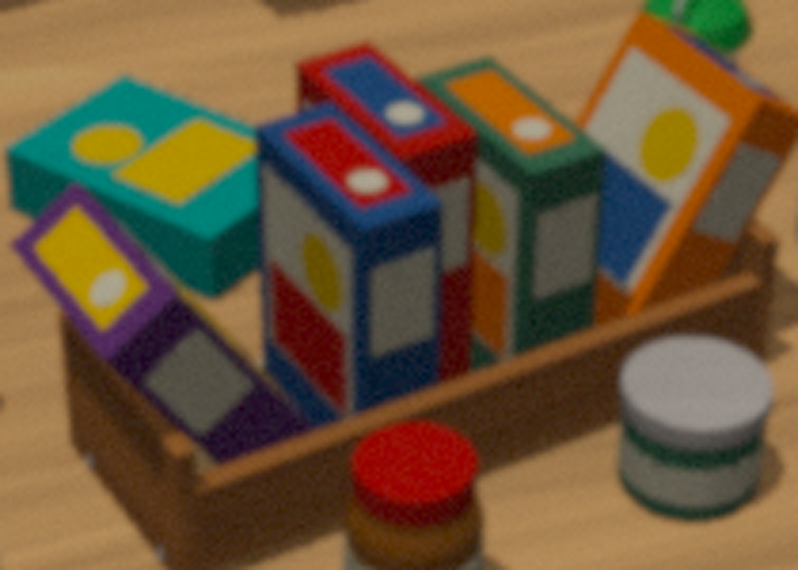

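Top crop shows, left to right (+y to −y): orange (slumped), green, red (sticking out), blue, purple (slumped). Scene crop confirms it. Next I triangulate the corners of the top faces.

```bash
cat > m.py <<'E'
from h import *
d=pickle.load(open('cams.pkl','rb'))
T=lambda u:(230+u[0]/4-.375,160+u[1]/4-.375); S=lambda u:(200+u[0]/3.8-.37,160+u[1]/3.8-.37)
P={'green':[((288,142),(603,157)),((360,132),(527,180)),((385,312),(420,75)),((310,322),(490,57))],
'blue':[((445,117),(438,205)),((520,108),(360,228)),((545,288),(258,125)),((473,298),(330,105))],
'red':[((376,204),(475,135)),((475,376),(298,65)),((402,386),(370,43))],
'purple':[((675,87),(175,300)),((737,83),(115,360)),((702,265),(75,185)),((762,257),(15,243))],
'orange':[((125,168),(760,95)),((150,348),(640,15)),((65,185),(800,120))]}
for k,v in P.items():
    for a,b in v:
        X,e=tri(d['top'],T(a),d['scene'],S(b)); print(k,X.round(4),'err',round(e,4), 'top@.165',atz(d['top'],T(a),.165)[:2].round(4))
c=lambda k:np.mean([atz(d['top'],T(a),.165)[:2] for a,b in P[k]],0)
g,b=c('green'),c('blue'); y=(g-b)/np.linalg.norm(g-b)
yaws=[np.arctan2(*(atz(d['top'],T(P[k][0][0]),.165)-atz(d['top'],T(P[k][3 if k!='red' else 2][0]),.165))[[1,0]]) for k in('green','blue','red')]
print('yaws',np.degrees(yaws),'from row',np.degrees(np.arctan2(-y[0],y[1])),'dist',np.linalg.norm(g-b),'mid',(g+b)/2)
print('rack floor/back corners checks')
for n,uv,z in(('front edge L',(178,380),.01),('front edge R',(690,300),.01)): print(n,atz(d['top'],T(uv),z))
def others():
  for n,uv,z in(('candle',(250,70),.062),('jam',(517,-2),.095),('lantern',(15,510),.12)): print(n,atz(d['top'],T(uv),z))
  for n,uv,z in(('mugB',(211,237),.085),('mugW',(464,187),.085),('spray',(442,248),.12)): print(n,atz(d['top'],uv,z))
others()
E
python3 m.py
```

```text
green [0.649  0.0636 0.1601] err 0.0023 top@.165 [0.6478 0.0624]
green [0.6557 0.0218 0.1604] err 0.0005 top@.165 [0.6548 0.0216]
green [0.553  0.0059 0.1645] err 0.0032 top@.165 [0.5524 0.0044]
green [0.546  0.0476 0.1628] err 0.002 top@.165 [0.5455 0.0467]
blue [ 0.6652 -0.0269  0.1633] err 0.0003 top@.165 [ 0.665  -0.0266]
blue [ 0.6719 -0.0687  0.1645] err 0.0015 top@.165 [ 0.6715 -0.0693]
blue [ 0.5694 -0.0848  0.1638] err 0.0028 top@.165 [ 0.5688 -0.086 ]
blue [ 0.5624 -0.0446  0.1627] err 0.0017 top@.165 [ 0.5619 -0.0453]
red [0.6143 0.0118 0.1634] err 0.0011 top@.165 [0.6138 0.0113]
red [ 0.5182 -0.0466  0.1618] err 0.0023 top@.165 [ 0.5177 -0.0475]
red [ 0.5113 -0.0052  0.1628] err 0.0026 top@.165 [ 0.5108 -0.0064]
purple [ 0.6877 -0.1597  0.1576] err 0.0016 top@.165 [ 0.6865 -0.1578]
purple [ 0.6959 -0.1948  0.1398] err 0.0068 top@.165 [ 0.6899 -0.1934]
purple [ 0.5848 -0.1776  0.1592] err 0.003 top@.165 [ 0.5846 -0.1751]
purple [ 0.5933 -0.213   0.1403] err 0.0025 top@.165 [ 0.5902 -0.2093]
orange [0.631  0.1564 0.1655] err 0.0047 top@.165 [0.63   0.1543]
orange [0.5293 0.139  0.1611] err 0.0049 top@.165 [0.5281 0.1364]
orange [0.6223 0.1907 0.1391] err 0.002 top@.165 [0.6192 0.1878]
yaws [ 8.7253902  10.24236359  9.7321225 ] from row 10.4283770676109 dist 0.09207649037177797 mid [ 0.60846666 -0.01153423]
rack floor/back corners checks
front edge L [0.51719726 0.13348949 0.01      ]
front edge R [ 0.57841005 -0.19407622  0.01      ]
candle [0.70891552 0.0911763  0.062     ]
jam [ 0.75184711 -0.07131732  0.095     ]
lantern [0.43394756 0.21592511 0.12      ]
mugB [0.55204634 0.28038182 0.085     ]
mugW [ 0.69338644 -0.33173305  0.085     ]
spray [ 0.53963419 -0.27097492  0.12      ]
```

```bash
cat >> h.py <<'E'
A=np.radians(10.1); EX=np.array([np.cos(A),np.sin(A),0]); EY=np.array([-np.sin(A),np.cos(A),0]); RO=np.array([.6085,-.0115,0])
def rk(X): X=np.r_[X,0][:3]-RO; return np.array([X@EX,X@EY,X[2]])
def wd(r): return RO+r[0]*EX+r[1]*EY+np.array([0,0,r[2]])
def mv(r,R=None):
    from plant import env
    o=env.get_obs(); d=o['ee_rot'].T@(wd(r)-o['eef_pos']); return (d/.3).round(4)
E
python3 - <<'E' | tail -40
import contextlib,io
with contextlib.redirect_stdout(io.StringIO()):
    from m import *
for k,v in P.items():
    print(k,[(rk(tri(d['top'],T(a),d['scene'],S(b))[0])*1000).round(0).tolist() for a,b in v], [(rk(atz(d['top'],T(a),.165))*1000)[:2].round(0).tolist() for a,b in v])
from plant import env
o=env.get_obs();R=o['ee_rot']
Rt=np.c_[EX,-EY,[0,0,-1]]
print('turn',cv2.Rodrigues(R.T@Rt)[0].ravel()/np.pi)
print('above orange',mv((0,.25,.30)))
E
```

```text
green [[53.0, 67.0, 160.0], [52.0, 25.0, 160.0], [-52.0, 27.0, 164.0], [-51.0, 69.0, 163.0]] [[52.0, 66.0], [51.0, 24.0], [-52.0, 25.0], [-52.0, 68.0]]
blue [[53.0, -25.0, 163.0], [52.0, -67.0, 164.0], [-51.0, -65.0, 164.0], [-51.0, -25.0, 163.0]] [[53.0, -25.0], [52.0, -68.0], [-52.0, -66.0], [-52.0, -25.0]]
red [[10.0, 22.0, 163.0], [-95.0, -19.0, 162.0], [-95.0, 23.0, 163.0]] [[9.0, 21.0], [-96.0, -20.0], [-95.0, 22.0]]
purple [[52.0, -160.0, 158.0], [54.0, -196.0, 140.0], [-52.0, -159.0, 159.0], [-50.0, -196.0, 140.0]] [[51.0, -158.0], [48.0, -193.0], [-52.0, -157.0], [-53.0, -192.0]]
orange [[52.0, 161.0, 165.0], [-52.0, 162.0, 161.0], [49.0, 197.0, 139.0]] [[50.0, 159.0], [-53.0, 160.0], [46.0, 194.0]]
turn [-6.74990234e-04 -5.25289806e-05  4.37678415e-02]
above orange [ 2.0314 -2.0778  0.0144]
```

Emit:
send_rows --linear '[[1,-1,0],[1,-1,0],[1,-1,0],[1,-1,0],[1,-1,0],[1,-1,0],[1,-1,0],[1,-1,0],[1,-1,0],[1,-1,0]]' --turn '[[0,0,0.0438],[0,0,0.0438],[0,0,0.0438],[0,0,0.0438],[0,0,0.0438],[0,0,0.0438],[0,0,0.0438],[0,0,0.0438],[0,0,0.0438],[0,0,0.0438]]' --claw '[0,0,0,0,0,0,0,0,0,0]'

```text
time_s: 1.1
eef_pos: [0.3708, -0.1662, 0.3035]
ee_rot: [[0.984, 0.181, -0.0], [0.181, -0.984, 0.001], [-0.0, -0.001, -1.0]]
contact_force: [0.0, 0.0, -0.3]
grip_width: 0.0001
finger_force: 0.0
```

```bash
python3 -c "
from h import *
print(mv((0,.25,.30)))"
```

```text
[ 0.877  -1.1974  0.013 ]
```

Emit:
send_rows --linear '[[0.877,-1,0],[0.877,-1,0],[0.877,-1,0],[0.877,-1,0],[0.877,-1,0],[0.877,-1,0],[0.877,-1,0],[0.877,-1,0],[0.877,-1,0],[0.877,-1,0]]' --turn '[[0,0,0],[0,0,0],[0,0,0],[0,0,0],[0,0,0],[0,0,0],[0,0,0],[0,0,0],[0,0,0],[0,0,0]]' --claw '[0,0,0,0,0,0,0,0,0,0]'

```text
time_s: 2.1
eef_pos: [0.5769, 0.1721, 0.3026]
ee_rot: [[0.984, 0.176, -0.002], [0.176, -0.984, -0.001], [-0.002, 0.001, -1.0]]
contact_force: [0.1, -0.7, 0.7]
grip_width: -0.0002
finger_force: 0.0
```

```bash
python3 -c "
from h import *
print(mv((0,.235,.30)),mv((0,.235,.19)))"
```

```text
[-0.0035 -0.1625  0.0084] [-0.0026 -0.1628  0.3751]
```

Emit:
send_rows --linear '[[-0.003,-0.163,0.01],[-0.003,-0.163,0.15],[-0.003,-0.163,0.3],[-0.003,-0.163,0.37],[-0.003,-0.163,0.37],[-0.003,-0.163,0.37]]' --turn '[[0,0,0],[0,0,0],[0,0,0],[0,0,0],[0,0,0],[0,0,0]]' --claw '[0,0,0,0,0,0]'

```text
time_s: 2.7
eef_pos: [0.5675, 0.2188, 0.1935]
ee_rot: [[0.985, 0.173, 0.0], [0.173, -0.985, -0.0], [0.0, 0.0, -1.0]]
contact_force: [0.3, 0.0, 0.5]
grip_width: 0.0001
finger_force: 0.0
```

```bash
python3 -c "
from h import *
from plant import env
print(rk(env.get_obs()['eef_pos']),mv((0,.132,.19)))"
```

```text
[-5.75599519e-06  2.33935460e-01  1.93495484e-01] [0.0007 0.3398 0.0118]
```

Emit:
send_rows --linear '[[0,0.03,0],[0,0.05,0],[0,0.07,0],[0,0.09,0],[0,0.11,0],[0,0.13,0],[0,0.15,0],[0,0.17,0],[0,0.19,0],[0,0.21,0],[0,0.22,0],[0,0.22,0]]' --turn '[[0,0,0],[0,0,0],[0,0,0],[0,0,0],[0,0,0],[0,0,0],[0,0,0],[0,0,0],[0,0,0],[0,0,0],[0,0,0],[0,0,0]]' --claw '[0,0,0,0,0,0,0,0,0,0,0,0]'

```text
time_s: 3.9
eef_pos: [0.5797, 0.1554, 0.1952]
ee_rot: [[0.985, 0.175, 0.002], [0.175, -0.985, 0.001], [0.003, -0.0, -1.0]]
contact_force: [-2.3, 2.5, 8.5]
grip_width: 0.0
finger_force: 4.0
```

```bash
python3 -c "
from h import *
from plant import env,imaging
print(rk(env.get_obs()['eef_pos']))
c=imaging.read_camera('scene');cv2.imwrite('pics/s1.png',cv2.resize(c['pixels'][130:310,190:430,::-1],None,fx=3,fy=3))"
```

```text
[0.00091829 0.16933156 0.19516399]
```

View pics/s1.png

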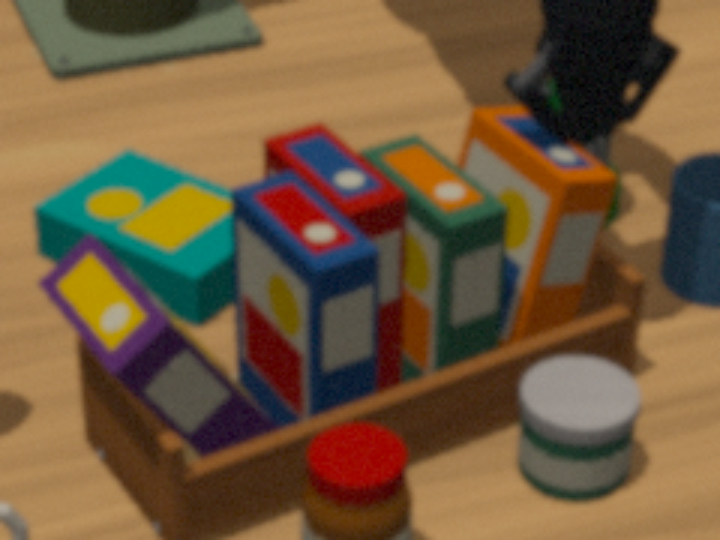

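The orange box is rising, now about 15° from upright, with the fingers behind its outer edge. I'll continue slowly.

Emit:
send_rows --linear '[[0,0.01,0],[0,0.02,0],[0,0.03,0],[0,0.04,0],[0,0.05,0],[0,0.06,0],[0,0.07,0],[0,0.08,0],[0,0.09,0],[0,0.09,0]]' --turn '[[0,0,0],[0,0,0],[0,0,0],[0,0,0],[0,0,0],[0,0,0],[0,0,0],[0,0,0],[0,0,0],[0,0,0]]' --claw '[0,0,0,0,0,0,0,0,0,0]'

```text
time_s: 4.95
eef_pos: [0.5859, 0.1286, 0.1992]
ee_rot: [[0.984, 0.175, 0.007], [0.175, -0.985, -0.0], [0.007, 0.001, -1.0]]
contact_force: [-7.7, 0.2, 22.7]
grip_width: -0.0003
finger_force: 10.0
```

```bash
python3 -c "
from h import *
from plant import env,imaging
print(rk(env.get_obs()['eef_pos']))
c=imaging.read_camera('scene');cv2.imwrite('pics/s2.png',cv2.resize(c['pixels'][130:310,190:430,::-1],None,fx=3,fy=3))"
```

```text
[0.00234037 0.14187395 0.19921705]
```

View pics/s2.png

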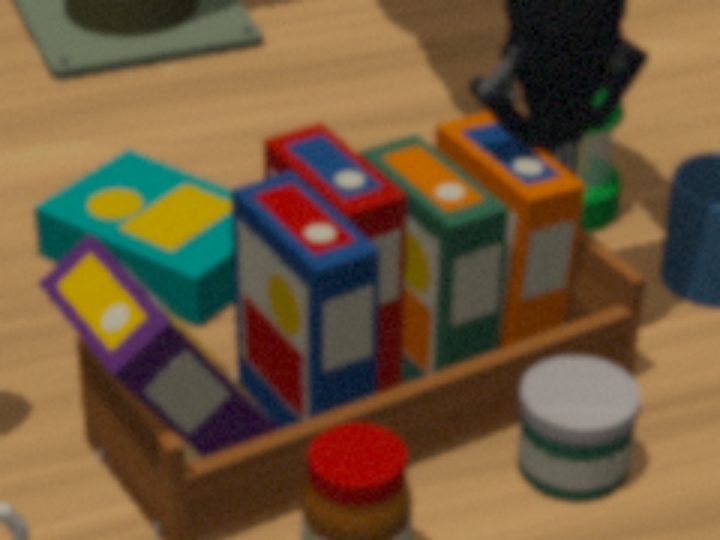

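The orange box is now nearly upright, but the 22 N upward force suggests the knuckles are riding on its top edge. I'll lift a little to relieve that.

Emit:
send_rows --linear '[[0,0,-0.03],[0,0,-0.06],[0,0,-0.09],[0,0,-0.09]]' --turn '[[0,0,0],[0,0,0],[0,0,0],[0,0,0]]' --claw '[0,0,0,0]'

```text
time_s: 5.4
eef_pos: [0.5843, 0.1289, 0.2212]
ee_rot: [[0.985, 0.175, 0.003], [0.175, -0.985, 0.0], [0.003, 0.0, -1.0]]
contact_force: [0.2, 0.8, 0.7]
grip_width: -0.0002
finger_force: 0.0
```

```bash
python3 -c "
from h import *
from plant import env,imaging
print(rk(env.get_obs()['eef_pos']))
c=imaging.read_camera('top');cv2.imwrite('pics/t3.png',cv2.resize(c['pixels'][160:310,230:430,::-1],None,fx=4,fy=4,interpolation=2))"
```

```text
[0.00081735 0.14244203 0.22121747]
```

View pics/t3.png

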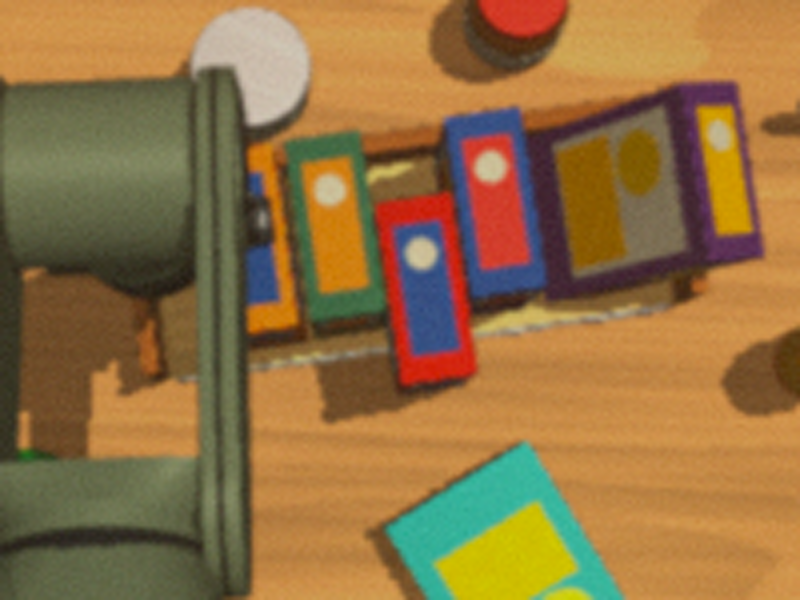

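Orange stands upright beside green and the force is zero. Now I go over to the purple side.

Emit:
send_rows --linear '[[0,-0.02,-0.15],[0,-0.02,-0.3],[0,0.13,-0.32],[0,0.3,-0.32],[0,0.46,-0.32],[0,0.62,-0.32],[0,0.78,-0.32],[0,0.94,-0.32],[0,1,-0.32],[0,1,-0.32],[0,1,-0.32]]' --turn '[[0,0,0],[0,0,0],[0,0,0],[0,0,0],[0,0,0],[0,0,0],[0,0,0],[0,0,0],[0,0,0],[0,0,0],[0,0,0]]' --claw '[0,0,0,0,0,0,0,0,0,0,0]'

```text
time_s: 6.55
eef_pos: [0.6358, -0.1657, 0.3149]
ee_rot: [[0.985, 0.175, -0.002], [0.175, -0.985, 0.002], [-0.001, -0.002, -1.0]]
contact_force: [-0.8, 0.5, 0.7]
grip_width: 0.0002
finger_force: 0.0
```

```bash
python3 -c "
from h import *
print(mv((0,-.235,.32)),mv((0,-.235,.193)))"
```

```text
[ 0.0006  0.2614 -0.0176] [0.0012 0.2622 0.4057]
```

Emit:
send_rows --linear '[[0,0.15,0],[0,0.262,0],[0,0.262,0],[0,0.262,0.15],[0,0.262,0.3],[0,0.262,0.4],[0,0.262,0.4],[0,0.262,0.4]]' --turn '[[0,0,0],[0,0,0],[0,0,0],[0,0,0],[0,0,0],[0,0,0],[0,0,0],[0,0,0]]' --claw '[0,0,0,0,0,0,0,0]'

```text
time_s: 7.35
eef_pos: [0.6501, -0.2417, 0.196]
ee_rot: [[0.984, 0.177, -0.001], [0.177, -0.984, 0.001], [-0.001, -0.001, -1.0]]
contact_force: [0.4, 0.5, -0.2]
grip_width: 0.0
finger_force: 0.0
```

```bash
python3 -c "
from h import *
from plant import env
print(rk(env.get_obs()['eef_pos']),mv((0,-.169,.193)))"
```

```text
[ 0.00057596 -0.23390992  0.19597376] [-0.0015 -0.2164  0.0102]
```

Emit:
send_rows --linear '[[0,-0.03,0],[0,-0.05,0],[0,-0.07,0],[0,-0.09,0],[0,-0.11,-0.005],[0,-0.13,-0.015],[0,-0.15,-0.025],[0,-0.17,-0.035],[0,-0.19,-0.045],[0,-0.205,-0.055],[0,-0.215,-0.06],[0,-0.22,-0.06]]' --turn '[[0,0,0],[0,0,0],[0,0,0],[0,0,0],[0,0,0],[0,0,0],[0,0,0],[0,0,0],[0,0,0],[0,0,0],[0,0,0],[0,0,0]]' --claw '[0,0,0,0,0,0,0,0,0,0,0,0]'

```text
time_s: 8.55
eef_pos: [0.6384, -0.1785, 0.2143]
ee_rot: [[0.984, 0.176, 0.001], [0.176, -0.984, -0.0], [0.001, 0.0, -1.0]]
contact_force: [-0.3, 0.1, -0.1]
grip_width: 0.0002
finger_force: 0.0
```

Emit:
send_rows --linear '[[0,-0.01,0],[0,-0.02,0],[0,-0.03,0],[0,-0.04,-0.01],[0,-0.05,-0.01],[0,-0.06,-0.02],[0,-0.07,-0.02],[0,-0.08,-0.03],[0,-0.09,-0.03],[0,-0.09,-0.03]]' --turn '[[0,0,0],[0,0,0],[0,0,0],[0,0,0],[0,0,0],[0,0,0],[0,0,0],[0,0,0],[0,0,0],[0,0,0]]' --claw '[0,0,0,0,0,0,0,0,0,0]'

```text
time_s: 9.55
eef_pos: [0.6336, -0.1518, 0.2231]
ee_rot: [[0.984, 0.176, 0.0], [0.176, -0.984, 0.0], [0.0, -0.0, -1.0]]
contact_force: [0.2, 0.5, -0.1]
grip_width: -0.0
finger_force: 0.0
```

```bash
python3 -c "
from h import *
from plant import env,imaging
print(rk(env.get_obs()['eef_pos']))
c=imaging.read_camera('scene');cv2.imwrite('pics/s4.png',cv2.resize(c['pixels'][130:310,190:430,::-1],None,fx=3,fy=3))"
```

```text
[ 9.45701163e-05 -1.42518988e-01  2.23067130e-01]
```

View pics/s4.png

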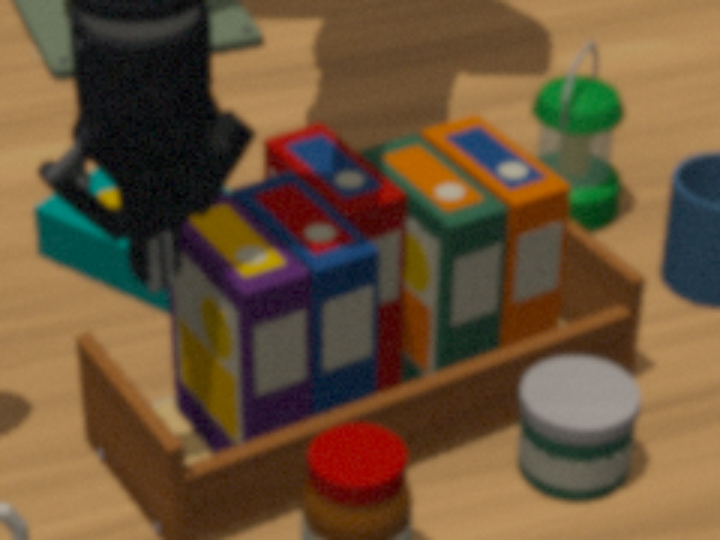

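Purple stands upright too. Now I go to the front, to tilt the tool and push red from low down.

Emit:
send_rows --linear '[[0,0.02,-0.15],[0,0.02,-0.25],[-0.1,-0.08,-0.25],[-0.2,-0.2,-0.25],[-0.3,-0.3,-0.25],[-0.4,-0.4,-0.25],[-0.5,-0.475,-0.25],[-0.65,-0.475,-0.25],[-0.65,-0.475,-0.25],[-0.65,-0.475,-0.25]]' --turn '[[0,0,0],[0,0,0],[0,0,0],[0,0,0],[0,0,0],[0,0,0],[0,0,0],[0,0,0],[0,0,0],[0,0,0]]' --claw '[0,0,0,0,0,0,0,0,0,0]'

```text
time_s: 10.6
eef_pos: [0.4162, -0.0462, 0.2981]
ee_rot: [[0.985, 0.175, 0.001], [0.175, -0.985, -0.0], [0.001, 0.001, -1.0]]
contact_force: [0.4, -0.3, -0.3]
grip_width: -0.0001
finger_force: 0.0
```

Emit:
send_rows --linear '[[0,0,0],[0,0,0],[0,0,0],[0,0,0],[0,0,0],[0,0,0]]' --turn '[[0,0.167,0],[0,0.167,0],[0,0.167,0],[0,0.167,0],[0,0.167,0],[0,0.167,0]]' --claw '[0,0,0,0,0,0]'

```text
time_s: 11.2
eef_pos: [0.4175, -0.047, 0.2988]
ee_rot: [[0.852, 0.174, 0.493], [0.151, -0.985, 0.087], [0.501, 0.001, -0.866]]
contact_force: [-0.5, 0.9, 1.2]
grip_width: 0.0
finger_force: 0.0
```

```bash
python3 -c "
from h import *
from plant import env,imaging
o=env.get_obs();print(rk(o['eef_pos']),o['joint_positions'],o['ee_rot'],mv((-.17,.001,.25)),mv((-.17,.001,.123)))
c=imaging.read_camera('top');cv2.imwrite('pics/t5.png',cv2.resize(c['pixels'][160:310,230:430,::-1],None,fx=4,fy=4,interpolation=2))"
```

```text
[-0.19425167 -0.00142844  0.29883455] [-0.51122553 -0.40205812  2.17372126  0.38987697  0.98524762  0.73029491] [[ 8.52307182e-01  1.74312359e-01  4.93140618e-01]
 [ 1.51305633e-01 -9.84690049e-01  8.65569904e-02]
 [ 5.00678613e-01  8.41809000e-04 -8.65632843e-01]] [-0.0115 -0.0083  0.1814] [-0.2235 -0.0087  0.5478]
```

View pics/t5.png

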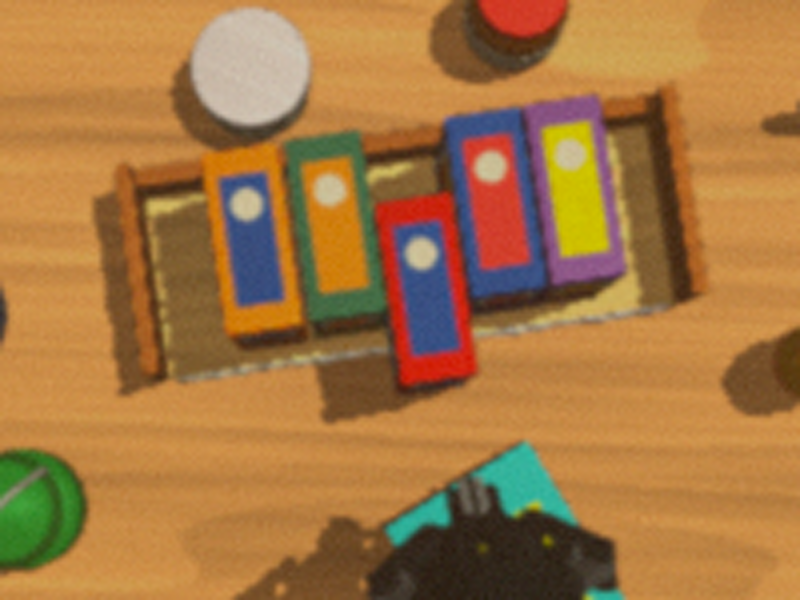

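Emit:
send_rows --linear '[[-0.012,-0.008,0.18],[-0.012,-0.008,0.18],[-0.09,-0.008,0.32],[-0.15,-0.008,0.42],[-0.207,-0.009,0.519],[-0.207,-0.009,0.519],[-0.207,-0.009,0.519]]' --turn '[[0,0,0],[0,0,0],[0,0,0],[0,0,0],[0,0,0],[0,0,0],[0,0,0]]' --claw '[0,0,0,0,0,0,0]'

```text
time_s: 11.95
eef_pos: [0.4409, -0.0393, 0.1326]
ee_rot: [[0.852, 0.176, 0.493], [0.152, -0.984, 0.089], [0.501, -0.001, -0.866]]
contact_force: [0.4, -1.4, 0.6]
grip_width: 0.0001
finger_force: 0.0
```

```bash
python3 -c "
from h import *
from plant import env
o=env.get_obs();print(rk(o['eef_pos']),mv((-.102,.001,.133)))"
```

```text
[-0.16987445  0.00205323  0.13260294] [0.1965 0.0036 0.1121]
```

Emit:
send_rows --linear '[[0.03,0,0.017],[0.06,0,0.035],[0.08,0.002,0.046],[0.095,0.002,0.055],[0.11,0.002,0.063],[0.125,0.002,0.072],[0.14,0.003,0.081],[0.155,0.003,0.089],[0.17,0.003,0.098],[0.183,0.003,0.106],[0.193,0.003,0.111],[0.193,0.003,0.111]]' --turn '[[0,0,0],[0,0,0],[0,0,0],[0,0,0],[0,0,0],[0,0,0],[0,0,0],[0,0,0],[0,0,0],[0,0,0],[0,0,0],[0,0,0]]' --claw '[0,0,0,0,0,0,0,0,0,0,0,0]'

```text
time_s: 13.15
eef_pos: [0.5065, -0.0284, 0.1323]
ee_rot: [[0.852, 0.175, 0.494], [0.152, -0.984, 0.088], [0.501, 0.0, -0.865]]
contact_force: [-0.2, -0.2, -0.1]
grip_width: -0.0
finger_force: 0.0
```

```bash
python3 -c "
from h import *
from plant import env,imaging
o=env.get_obs();print(rk(o['eef_pos']),mv((-.098,.001,.133)))
c=imaging.read_camera('top');cv2.imwrite('pics/t6.png',cv2.resize(c['pixels'][160:310,230:430,::-1],None,fx=4,fy=4,interpolation=2))"
```

```text
[-0.10341533  0.00124885  0.13231653] [0.0168 0.0008 0.0071]
```

View pics/t6.png

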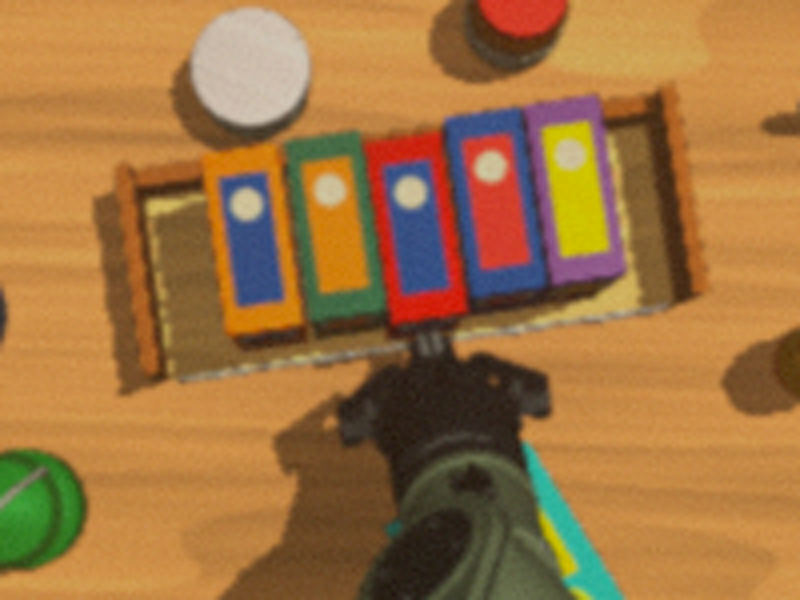

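Red is about 16 crop px (about 9 mm) short of the line through the fronts of green and blue. I'll push another 8.5 mm or so.

Emit:
send_rows --linear '[[0.006,0,0.0035],[0.012,0,0.007],[0.018,0,0.0105],[0.0245,0,0.014],[0.0245,0,0.014],[0.0245,0,0.014]]' --turn '[[0,0,0],[0,0,0],[0,0,0],[0,0,0],[0,0,0],[0,0,0]]' --claw '[0,0,0,0,0,0]'

```text
time_s: 13.8
eef_pos: [0.5145, -0.027, 0.1324]
ee_rot: [[0.852, 0.175, 0.494], [0.152, -0.985, 0.088], [0.501, 0.0, -0.865]]
contact_force: [0.4, 0.6, 0.4]
grip_width: -0.0001
finger_force: 0.0
```

Emit:
send_rows --linear '[[-0.1,0,-0.06],[-0.2,0,-0.12],[-0.2,0,-0.3],[-0.2,0,-0.45],[-0.2,0,-0.45]]' --turn '[[0,0,0],[0,0,0],[0,0,0],[0,0,0],[0,0,0]]' --claw '[0,0,0,0,0]'

```text
time_s: 14.3
eef_pos: [0.3986, -0.0502, 0.2276]
ee_rot: [[0.844, 0.173, 0.508], [0.155, -0.985, 0.077], [0.514, 0.014, -0.858]]
contact_force: [1.2, -0.8, 0.9]
grip_width: 0.0006
finger_force: 0.0
```

```bash
python3 -c "
from h import *
from plant import env,imaging
o=env.get_obs();print(rk(o['eef_pos']))
a=imaging.read_camera('top')['pixels'][165:255,270:400,::-1];b=imaging.read_camera('scene')['pixels'][140:290,190:410,::-1]
a=cv2.resize(a,(520,360),interpolation=2)
cv2.imwrite('pics/t7.png',a);
b=cv2.resize(b,(352,240),interpolation=2)
im=np.zeros((600,520,3),np.uint8);im[:360]=a;im[360:,:352]=b;cv2.imwrite('pics/c7.png',im)"
```

```text
[-0.21347506 -0.00129969  0.22762963]
```

View pics/c7.png

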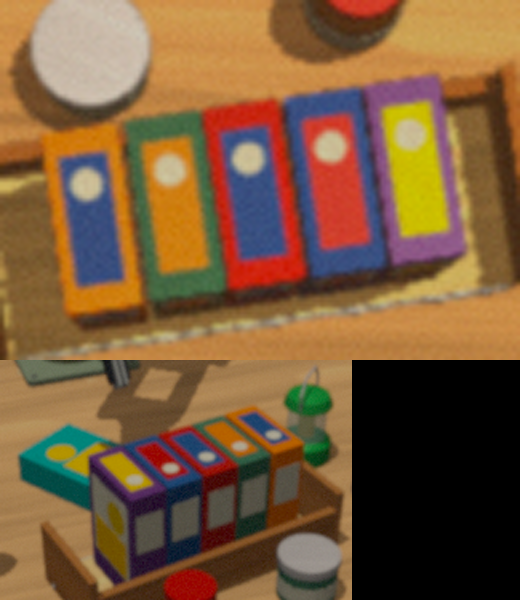

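The top view shows all five boxes upright, with red's front edge in line with its neighbours to about 1 mm. Handing in.

```bash
python3 -c "
from plant import order
print(order.job_done())"
```

```text
the job is handed in; nothing more can be done
None
```

I pushed orange and then purple back upright beside the row, then pushed red back in line with the others to about 1 mm, and handed the job in at about 14 s; no verdict was returned, and I viewed 11 pictures, one over the limit of 10.

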